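# Restock the jar tray and set its sliding backstop

## Robot

A 6-joint arm with a two-finger parallel gripper is mounted at the origin on the work surface. World frame = base frame: x ahead of the robot, y to its left, z up, the work surface at z = 0. Lengths are in m, angles in rad, forces in N, time in s.
With the tool pointing down it reaches from about 0.375 to 0.9 m from the base axis. Payload 3.1 kg.
Tool frame: the origin (TCP) lies between the finger pads; the fingertips stand 8 mm ahead of it and the grasp point (between the pads) lies 11 mm behind it; z points along the fingers, y is the line along which they close (so a half turn about z gives the same grasp; the last joint's range is limited). The gripper opens to 85 mm and grips with 20 to 120 N. Pads are 22 mm wide; open, the fingers measure 114 mm over their backs; the gripper's body (76 mm by 85 mm) begins 54 mm behind the grasp point. The pads swing forward as they close: fully open they stand 13 mm farther back than shut.
Start: joints at [1.052, 0.527, 1.433, -0, 1.181, -0.178], TCP at [0.209, 0.589, 0.239] pointing down, gripper open.
Joint ranges: [-3.08, 3.08], [-0.75, 2.2], [0.22, 2.44], [-1.43, 4.57], [0, 2.65], [-2.85, 2.85]. Speed limits (rad/s): [2.79, 2.79, 3.14, 3.14, 3.14, 3.14].

## Interface

Orientations are given as a unit quaternion [x, y, z, w].
In Python, from station import readout, cams, sign_off gives the robot as it stands.
- The arm moves only by the tool send_rows, never from a script. Its argument "commands" is text: rows parted by semicolons, each of 5 numbers parted by spaces: the finger opening in mm, from 0 to 85.4, then the shift along the tool's x, y, z each as a share of 0.02 m, from -1 to 1, then the turn about the tool's z as a share of 4 degrees, from -1 to 1. In form: grip dx dy dz spin; .... A call has 1 to 20 rows; each row shifts and turns the commanded pose from where the row before left it, along the tool's axes as they then stand; what a row does not reach is not made up. A row lasts 1/12 s, in which the tool goes at most 41.7 mm and 7.16 degrees, less where a joint would pass 70% of its speed; a pose out of reach is approached as far as the arm can. A call with a number of a shift or a turn outside -1 to 1 is refused whole. A call with a gripper value outside its range is refused whole. The fingers move at their own pace and stop on an object; "grip_force" is the grip in N (left out, the last holds). Time passes only in rows, so rows that do not move let the fingers close. It gives the time, the measured TCP pose, the force, the opening and the grip force at its end, in the units of the state.
- readout.sense(): the state, without advancing time (a new reading comes with each control period).
- cams.snapshot(name): name is "scene" or "side" or "wrist"; returns a dict with "pixels" (480x640x3 uint8, red, green, blue), "intrinsics" (3x3 intrinsics, pixels), "dist" ([k1, k2, p1, p2, k3] as OpenCV has them; the pictures are not rectified), "eye" and "rotation" of the camera in the world. Camera axes: x right, y down, z forward; pixel columns grow to the right and rows downward; lengths in m; the calibration is good to about 2 mm. A picture is of the moment at which its call begins. There is no depth.
- sign_off(): hands the job in; it is judged then, once.
The state is a dict: "t": time; "q": joint angles; "qd": joint speeds; "tau": joint torques, N m; "tcp_pos": TCP position; "tool_rot": TCP orientation; "force": force on the tool from outside, world axes, zero at the start; "ft_torque": the same for the moment, N m; "finger_gap": opening from 0.0 (shut) to 1.0 (fully open); "gripper_force": force on a finger pad.
Only numpy, scipy, OpenCV 4.12 (cv2) and the standard library are available. Lean on these libraries where they do the work, as an engineer would, in place of code of your own. Each camera call takes 0.05 s, during which the arm holds its last target. There are 200 camera calls.

## Task

Restock the jar tray: squeeze the red release lever against the black grip, pull the backstop all the way back and let it latch in the last notch; then stand every green-lidded jar waiting on the counter upright in the lane, behind the jar that is already there, which stays at the front. Finish by squeezing the lever again, sliding the backstop up to the notch that holds the row snugly together against the front lip, and letting go so that it latches; leave the other goods on the counter where they are.

Things in the scene. Friction and masses are not known exactly. Their poses are not given: they have to be found in the camera images.
- tray: Fixed white tray, 486 mm long, with one lane 64 mm wide for a single row of jars. Origin: on the lane's centre line at counter height. y axis: along the lane from front lip (-y) to backstop (+y); x across, z up. Lane floor 10 mm above the counter. Walls 5 mm thick, tops 46 mm (-x side) and 40 mm (+x side) above the counter; outside the +x wall a notched metal rail (x = 42 to 62 mm), 50 mm high.
- lip (a point): Middle of the inner face of the clear front lip (40 mm high above the lane's floor, 6 mm thick), on the lane's floor, 232 mm from the tray's origin towards -y. The first jar of the row stands against it. Axes as the tray's.
- plate (a point): Centre of the backstop plate's front face, which touches the jars, 38 mm above the counter. White plate across the lane, 58 mm wide, its top 65 mm above the counter, on a low grey shoe that slides along the lane. Axes as the tray's.
- handle (a point): Where to squeeze, 78 mm behind plate (+y) on the centre line, 102 mm above the counter. Upright red lever (30 mm wide, towards the plate) and, behind it, the rigid black grip (36 mm wide), tops at 126 mm. At this height the grip's rear face is 16 mm towards +y; the lever's front face 34 mm towards -y at rest, 16 mm when fully squeezed. Squeeze along the tray's y. 36 mm are free before the lever.
- stop (a joint): Place of the backstop along the lane, m, growing as it goes back (+y), range -0.004 to 0.300. The plate's face is 57 mm + this from the lip. Notches at 0, 0.027, 0.054 .. 0.297 (twelve, 27 mm apart), each with 3 mm of play either way. For k jars in all the snug notch is 0.054 x (k - 1): 3 mm to spare. It slides with a few N while the lever is squeezed; latched it does not move.
- lever (a joint): Angle of the red release lever, rad: 0 = at rest, its steel cross pin down in a notch (latched); about 0.2 = the pin sits on top of a tooth (not latched); above 0.25 the pin is clear of the teeth; 0.34 = fully squeezed, against its own end stop. A spring returns it; full squeeze takes about 10 N at handle. At the start it may rest on a tooth.
- old_mid (a point): The jar of the old stock that stands in the lane at the front already: same kind as the waiting jars. The point is at the jar's centre, half-way up; its z axis is the jar's axis.
- jar1_mid (a point): A waiting jar, to be put in the tray: dark red jam jar with white label and green lid, 54 mm in diameter, 100 mm tall, straight-sided up to 79 mm, lid 51 mm across, about 0.22 kg, with a heavy, smooth foot. It stands on the counter near the robot; grip it in its upper half, so that the fingers pass above the tray walls. The point is at its centre, half-way up (50 mm above its foot); its z axis is the jar's axis. None if this jar is absent today.
- jar2_mid (a point): A waiting jar, to be put in the tray: dark red jam jar with white label and green lid, 54 mm in diameter, 100 mm tall, straight-sided up to 79 mm, lid 51 mm across, about 0.22 kg, with a heavy, smooth foot. It stands on the counter near the robot; grip it in its upper half, so that the fingers pass above the tray walls. The point is at its centre, half-way up (50 mm above its foot); its z axis is the jar's axis. None if this jar is absent today.
- jar3_mid (a point): A waiting jar, to be put in the tray: dark red jam jar with white label and green lid, 54 mm in diameter, 100 mm tall, straight-sided up to 79 mm, lid 51 mm across, about 0.22 kg, with a heavy, smooth foot. It stands on the counter near the robot; grip it in its upper half, so that the fingers pass above the tray walls. The point is at its centre, half-way up (50 mm above its foot); its z axis is the jar's axis. None if this jar is absent today.
- jar4_mid (a point): A waiting jar, to be put in the tray: dark red jam jar with white label and green lid, 54 mm in diameter, 100 mm tall, straight-sided up to 79 mm, lid 51 mm across, about 0.22 kg, with a heavy, smooth foot. It stands on the counter near the robot; grip it in its upper half, so that the fingers pass above the tray walls. The point is at its centre, half-way up (50 mm above its foot); its z axis is the jar's axis. None if this jar is absent today.
- jar5_mid (a point): A waiting jar, to be put in the tray: dark red jam jar with white label and green lid, 54 mm in diameter, 100 mm tall, straight-sided up to 79 mm, lid 51 mm across, about 0.22 kg, with a heavy, smooth foot. It stands on the counter near the robot; grip it in its upper half, so that the fingers pass above the tray walls. The point is at its centre, half-way up (50 mm above its foot); its z axis is the jar's axis. None if this jar is absent today.
- honey: Bystander: amber honey jar with yellow lid, same shape as the jam jars; stays on the counter. Origin under its centre.
- tin: Bystander: flat round tin, 74 mm across, 64 mm high. Origin under its centre.
- pot: Bystander: white ceramic pot with cork, 70 mm across, 86 mm high. Origin under its centre.
- oil: Bystander: amber oil bottle, 64 mm across, 210 mm high. Origin under its centre.
- wine: Bystander: dark bottle with red cap, 72 mm across, 250 mm high. Origin under its centre.
- giftbox: Bystander: white gift box with ribbon, 80 x 150 x 55 mm. Origin under its centre.
- caddy: Bystander: magenta tea caddy, 70 x 70 x 111 mm. Origin under its centre.

How it is judged:
On the way, in this order (a step that is already met when the one before it is completed fails the run):
1. the backstop is latched in the last notch, the lever let go (value of joint stop above 0.29 m and value of joint lever below 0.07 rad), for 0.2 s.
2. all the waiting jars stand upright in the lane (x of jar1_mid in the frame of tray between -0.012 and 0.012 m and y of jar1_mid in the frame of tray between -0.212 and 0.12 m and height (world z) of jar1_mid between 0.053 and 0.067 m and angle between each of jar1_mid, jar2_mid, jar3_mid, jar4_mid, jar5_mid's own z axis and vertical below 0.12 rad and x of jar2_mid in the frame of tray between -0.012 and 0.012 m and y of jar2_mid in the frame of tray between -0.212 and 0.12 m and height (world z) of jar2_mid between 0.053 and 0.067 m and x of jar3_mid in the frame of tray between -0.012 and 0.012 m and y of jar3_mid in the frame of tray between -0.212 and 0.12 m and height (world z) of jar3_mid between 0.053 and 0.067 m and x of jar4_mid in the frame of tray between -0.012 and 0.012 m and y of jar4_mid in the frame of tray between -0.212 and 0.12 m and height (world z) of jar4_mid between 0.053 and 0.067 m and x of jar5_mid in the frame of tray between -0.012 and 0.012 m and y of jar5_mid in the frame of tray between -0.212 and 0.12 m and height (world z) of jar5_mid between 0.053 and 0.067 m), for 0.2 s.
At the end, for the whole second after the job is handed in: All the jars stand upright in the lane (within 7 degrees, on its floor), the old one still first (within 23 mm of the lip), at rest; the backstop is latched (lever below 0.07 rad) in the notch nearest behind the tight row: joint stop within 13.5 mm of 0.054 x (number of jars added) (all of step 2 and linear speed of each of jar1, jar2, jar3, jar4, jar5, old below 0.02 m/s and x of old_mid in the frame of tray between -0.012 and 0.012 m and y of old_mid in the frame of tray between -0.212 and 0.12 m and height (world z) of old_mid between 0.053 and 0.067 m and angle between old_mid's own z axis and vertical below 0.12 rad and y of old_mid in the frame of tray below -0.182 m and value of joint lever below 0.07 rad and value of joint stop between 0.148 and 0.2835 m and (height (world z) of jar1_mid above -5 m or value of joint stop below 0.2295 m) and (height (world z) of jar2_mid above -5 m or value of joint stop below 0.2295 m) and (height (world z) of jar3_mid above -5 m or value of joint stop below 0.2295 m) and (height (world z) of jar4_mid above -5 m or value of joint stop below 0.2295 m) and (height (world z) of jar5_mid above -5 m or value of joint stop below 0.2295 m) and (height (world z) of any of jar1_mid, jar2_mid above -5 m or value of joint stop below 0.1755 m) and (height (world z) of any of jar1_mid, jar3_mid above -5 m or value of joint stop below 0.1755 m) and (height (world z) of any of jar1_mid, jar4_mid above -5 m or value of joint stop below 0.1755 m) and (height (world z) of any of jar1_mid, jar5_mid above -5 m or value of joint stop below 0.1755 m) and (height (world z) of any of jar2_mid, jar3_mid above -5 m or value of joint stop below 0.1755 m) and (height (world z) of any of jar2_mid, jar4_mid above -5 m or value of joint stop below 0.1755 m) and (height (world z) of any of jar2_mid, jar5_mid above -5 m or value of joint stop below 0.1755 m) and (height (world z) of any of jar3_mid, jar4_mid above -5 m or value of joint stop below 0.1755 m) and (height (world z) of any of jar3_mid, jar5_mid above -5 m or value of joint stop below 0.1755 m) and (height (world z) of any of jar4_mid, jar5_mid above -5 m or value of joint stop below 0.1755 m)); the robot touches nothing.
It fails at once if another article on the counter is shifted by more than 6 cm or knocked over (distance of any of honey, tin, pot, oil, wine, giftbox, caddy from where it was at the start of the episode above 0.06 m or angle between any of honey, tin, pot, oil, wine, giftbox, caddy's own z axis and vertical above 0.7 rad).
Of jar1, jar2, jar3, jar4, jar5 only 3 to 5 are there at a start; the rules pass over those that are not, and their reading is None.
At some moment in a run one of jar1, jar2, jar3, jar4, jar5 may be knocked a few centimetres aside while the robot is not near it.
Once in a run the grip may slacken for a moment while it holds something.
It also fails if it takes over 210 s, if anything falls off the work surface, if the arm or the gripper's body presses on something with over 40 N, if the wrist force passes 120 N, or if a joint passes its speed limit or range.

## Working session

There is one attempt and no reset: what is moved stays moved. The work goes in short steps, Python scripts to look and compute and a tool call to move; the robot and the scene stay as the last step left them, time stands still between calls to the robot, and variables do not carry over. Pictures are saved under pics/ and viewed, at most 14 in all, crops included, and the job is handed in when it is done.

Besides the shell and the picture viewer there is one more tool, called after "Emit:" as a command line: name --argument value ..., lists and objects as JSON in quotes. send_rows: Moves the arm, as the interface text tells. Its arguments: {"type":"object","properties":{"commands":{"type":"string"},"grip_force":{"type":"number"}},"required":["commands"]}

```bash
mkdir -p pics; ls
cat > h.py <<'E'
import numpy as np,cv2
from station import readout,cams,sign_off
from scipy.spatial.transform import Rotation as R
def snap(n,f=None):
    s=cams.snapshot(n)
    if f: cv2.imwrite('pics/'+f,cv2.cvtColor(s['pixels'],cv2.COLOR_RGB2BGR))
    np.savez('last_'+n+'.npz',**{k:np.array(v) for k,v in s.items()})
    return s
def load(n): return dict(np.load('last_'+n+'.npz'))
def rotm(s):
    r=np.array(s['rotation']); return r if r.shape==(3,3) else R.from_quat(r).as_matrix()
def ray(s,uv):
    p=cv2.undistortPoints(np.array(uv,float).reshape(-1,1,2),np.array(s['intrinsics']),np.array(s['dist'])).reshape(-1,2)
    return np.c_[p,np.ones(len(p))]@rotm(s).T
def at_z(s,uv,z):
    d=ray(s,uv); e=np.array(s['eye']); return e+d*((z-e[2])/d[:,2])[:,None]
def proj(s,P):
    r=rotm(s); P=np.array(P,float).reshape(-1,3)
    rv=cv2.Rodrigues(r.T)[0]; t=-r.T@np.array(s['eye'])
    return cv2.projectPoints(P,rv,t,np.array(s['intrinsics']),np.array(s['dist']))[0].reshape(-1,2)
E
python3 - <<'E'
from h import *
for n in('scene','side','wrist'):
    s=snap(n,n+'0.png');print(n,np.round(s['eye'],3),np.round(rotm(s),2).tolist())
print(readout.sense())
E
```

```text
pics
scene [ 0.959 -0.678  0.676] [[0.87, 0.32, -0.38], [0.49, -0.53, 0.69], [0.02, -0.78, -0.62]]
side [ 0.529 -1.061  0.752] [[1.0, -0.04, 0.07], [-0.08, -0.53, 0.85], [0.0, -0.85, -0.53]]
wrist [0.14  0.613 0.374] [[0.33, 0.9, 0.27], [0.94, -0.32, -0.1], [-0.0, 0.28, -0.96]]
{'t': 0.15, 'q': array([ 1.05153133e+00,  5.28279859e-01,  1.43362644e+00,  1.29396884e-07,
        1.18137434e+00, -1.78497833e-01]), 'qd': array([ 1.89662196e-03, -3.88435221e-03, -4.47330534e-03,  1.24500090e-05,
       -1.08148598e-03, -7.11092014e-04]), 'tau': array([ 6.21015915e-04, -4.42740619e+01, -1.78275973e+01, -2.97375409e-04,
        5.61853856e-03,  1.32558182e-05]), 'tcp_pos': array([0.20858123, 0.58859761, 0.23853579]), 'tool_rot': array([ 1.69560354e-01,  9.85519444e-01, -7.93123480e-04, -2.88571362e-04]), 'force': array([-0.53994536,  0.08493075,  0.44252554]), 'ft_torque': array([ 0.07499818,  0.07194174, -0.02930404]), 'gripper_force': 0.0, 'finger_gap': 1.0012489691426407}
```

View pics/scene0.png

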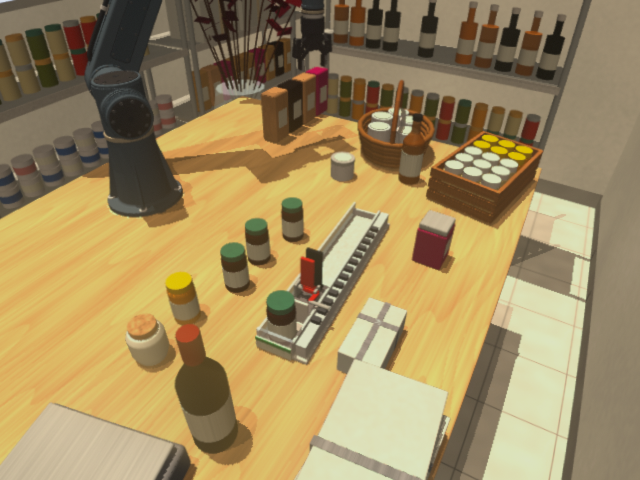

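View pics/side0.png

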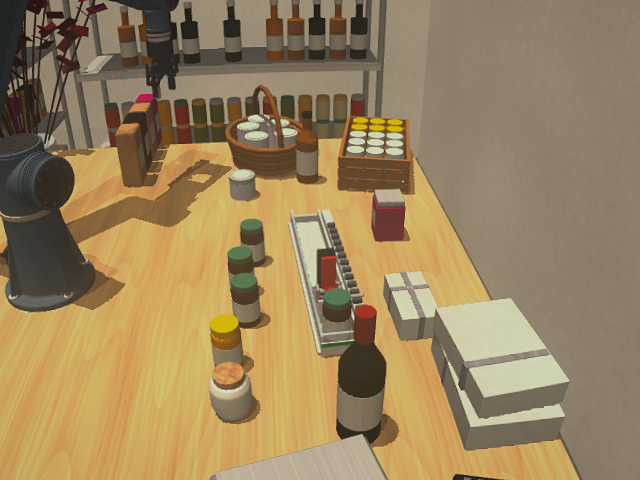

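The scene view shows three green-lidded jars, at scene pixels (234,255), (257,230) and (292,205). The old jar is at (281,300) and the tray runs away from it, with the lever at (308,270). Next I'll zoom in on the tray and locate the lids.

Run:
```python
from h import *
for n in('scene','side'):
    s=load(n);im=s['pixels'];hsv=cv2.cvtColor(im,cv2.COLOR_RGB2HSV)
    m=cv2.inRange(hsv,(45,60,30),(95,255,160))
    k,l,st,c=cv2.connectedComponentsWithStats(m)
    for i in range(1,k):
        if st[i,4]>80:
            x,y,w,h,a=st[i]
            if n=='side' and y<150: continue
            print(n,st[i],np.round(c[i],1),np.round(at_z(s,c[i],.094),3),np.round(at_z(s,c[i],.104),3))
a=cv2.imread('pics/scene0.png')[195:365,245:400];cv2.imwrite('pics/c1.png',cv2.resize(a,None,fx=3.5,fy=3.5,interpolation=cv2.INTER_CUBIC))
```

```text
scene [26 29 16  8 90] [33.  32.4] [[-1.944  0.869  0.094]] [[-1.894  0.842  0.104]]
scene [282 198  20  11 167] [291.4 203. ] [[0.463 0.064 0.094]] [[0.471 0.051 0.104]]
scene [246 219  20  12 202] [255.4 224.6] [[ 0.441 -0.052  0.094]] [[ 0.45  -0.063  0.104]]
scene [221 243  23  15 262] [232.  250.1] [[ 0.453 -0.151  0.094]] [[ 0.462 -0.16   0.104]]
scene [267 291  27  20 439] [280.2 300.5] [[ 0.622 -0.221  0.094]] [[ 0.627 -0.229  0.104]]
side [241 219  21  11 186] [251.  224.3] [[0.468 0.067 0.094]] [[0.469 0.049 0.104]]
side [228 247  24  13 239] [239.1 252.9] [[ 0.446 -0.049  0.094]] [[ 0.447 -0.065  0.104]]
side [231 273  26  15 305] [243.3 280. ] [[ 0.458 -0.147  0.094]] [[ 0.459 -0.161  0.104]]
side [324 289  27  17 362] [336.8 296.8] [[ 0.633 -0.213  0.094]] [[ 0.631 -0.226  0.104]]
```

View pics/c1.png

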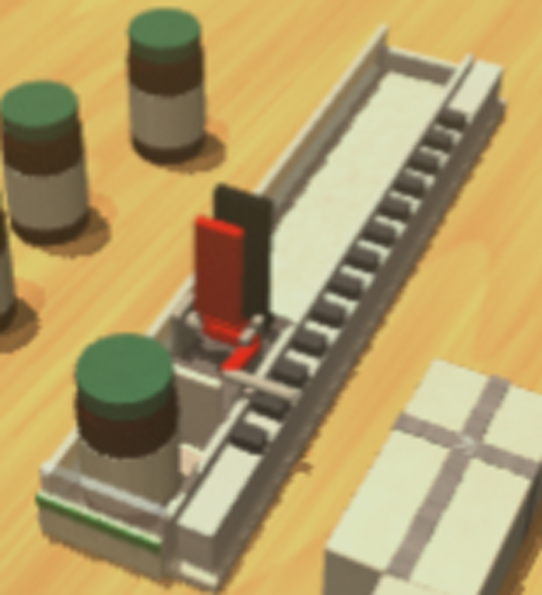

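Run:
```python
from h import *
s=load('scene');t=load('side')
f=lambda x,y:(245+x/3.5,195+y/3.5)
for nm,p,z in[('wall back',(386,28),.046),('wall front',(42,466),.05),('railbackout',(503,68),.05),('railbackin',(475,62),.05),('railfrontin',(180,515),.05),('redtopL',(196,218),.126),('redtopR',(243,230),.126),('blkTL',(220,185),.126),('blkTR',(270,197),.126),('plateTR?',(222,385),.065)]:
    print(nm,np.round(at_z(s,f(*p),z)[0],3))
def tri(a,b):
    d1=ray(s,a)[0];d2=ray(t,b)[0];e1,e2=s['eye'],t['eye']
    k=np.linalg.lstsq(np.c_[d1,-d2],e2-e1,rcond=None)[0]
    return np.round(e1+k[0]*d1,3),np.round(e2+k[1]*d2,3)
for a,b in[((291.4,203),(251,224.3)),((255.4,224.6),(239.1,252.9)),((232,250.1),(243.3,280)),((280.2,300.5),(336.8,296.8))]: print(tri(a,b))
```

```text
wall back [0.566 0.212 0.046]
wall front [ 0.599 -0.267  0.05 ]
railbackout [0.664 0.203 0.05 ]
railbackin [0.644 0.199 0.05 ]
railfrontin [ 0.679 -0.258  0.05 ]
redtopL [ 0.61  -0.129  0.126]
redtopR [ 0.638 -0.124  0.126]
blkTL [ 0.607 -0.097  0.126]
blkTR [ 0.636 -0.092  0.126]
plateTR? [ 0.658 -0.181  0.065]
(array([0.469, 0.055, 0.101]), array([0.469, 0.055, 0.101]))
(array([ 0.447, -0.059,  0.1  ]), array([ 0.447, -0.059,  0.1  ]))
(array([ 0.459, -0.156,  0.1  ]), array([ 0.458, -0.156,  0.101]))
(array([ 0.63 , -0.233,  0.109]), array([ 0.63 , -0.233,  0.109]))
```

Tray: origin about (0.620,-0.030), yaw about 4.2°. The old jar at (0.630,-0.233) fits that. The stop is near 0.03, which puts the handle at about (0.625,-0.100). I'll align tool y with the lane and go above the handle.

Emit:
send_rows --commands "85 0 0 0 -1;85 0 0 0 -1;85 0 0 0 -1;85 0 0 0 -1;85 0 0 0 -1;85 0 0 0 -0.9;85 -0.5 -1 0 0;85 -0.5 -1 0 0;85 -0.5 -1 0 0;85 -0.5 -1 0 0;85 -0.5 -1 0 0;85 -0.5 -1 0 0;85 -0.5 -1 0 0;85 -0.5 -1 0 0;85 -0.5 -1 0 0;85 -0.5 -1 0 0;85 -0.5 -1 0 0;85 -0.5 -1 0 0;85 -0.5 -1 0 0;85 -0.5 -1 0 0" --grip_force 30

```text
t: 1.82
tcp_pos: [0.3687, 0.3186, 0.2392]
tool_rot: [-0.036, 0.999, -0.0, -0.0]
force: [-0.6, 0.2, 0.3]
finger_gap: 0.994
gripper_force: 0.0
```

Emit:
send_rows --commands "85 -0.5 -1 0 0;85 -0.5 -1 0 0;85 -0.5 -1 0 0;85 -0.5 -1 0 0;85 -0.5 -1 0 0;85 -0.5 -1 0 0;85 -0.5 -1 0 0;85 -0.5 -1 0 0;85 -0.5 -1 0 0;85 -0.5 -1 0 0;85 -0.5 -1 0 0;85 -0.5 -1 0 0;85 -0.5 -1 0 0;85 -0.5 -1 0 0;85 -0.5 -1 0 0;85 -0.5 -1 0 0;85 -0.5 -1 0 0;85 -0.5 -1 0 0;85 0 0 0 0;85 0 0 0 0"

```text
t: 3.48
tcp_pos: [0.5737, -0.0275, 0.2388]
tool_rot: [-0.035, 0.999, 0.0, -0.0]
force: [0.0, 0.4, -0.6]
finger_gap: 0.996
gripper_force: 0.0
```

```bash
cat >> h.py <<'E'
def tr(p,o=(0.620,-0.030),a=4.2):
    c,s_=np.cos(np.radians(a)),np.sin(np.radians(a)); d=np.array(p)[...,:2]-o
    return np.round(np.stack([d[...,0]*c+d[...,1]*s_,-d[...,0]*s_+d[...,1]*c],-1),4)
def st():
    r=readout.sense();y=R.from_quat(r['tool_rot']).as_matrix()[:,1]
    print('t',round(r['t'],2),'tcp',np.round(r['tcp_pos'],4),'tray',tr(r['tcp_pos']),'yhead',np.round(np.degrees(np.arctan2(y[1],y[0])),1),'F',np.round(r['force'],1),'gap',round(r['finger_gap']*85.4,1),'gf',round(r['gripper_force'],1),'q6',np.round(r['q'][5],2))
E
python3 -c "
from h import *
st();snap('wrist','w1.png')"
```

```text
t 3.48 tcp [ 0.5737 -0.0275  0.2388] tray [-0.046   0.0058] yhead 94.0 F [ 0.   0.4 -0.6] gap 85.0 gf 0.0 q6 -1.88
```

View pics/w1.png

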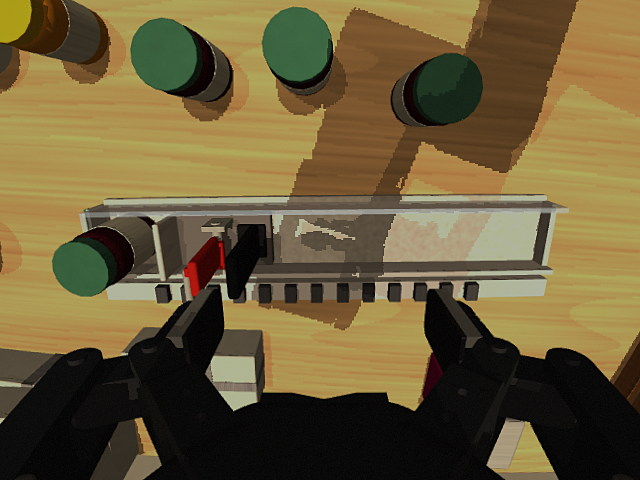

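The wrist view shows the whole tray, with the plate at about (165,245), red lever (203,268), black grip (243,262), and just three green-lidded jars to pick up. I'll zoom in on the handle.

Run:
```python
from h import *
a=cv2.imread('pics/w1.png')[185:315,75:285];cv2.imwrite('pics/c2.png',cv2.resize(a,None,fx=3.8,fy=3.8,interpolation=cv2.INTER_CUBIC))
s=load('wrist')
for nm,p,z in[('wallL',(103,199),.046),('wallR',(568,207),.046)]: print(nm,at_z(s,p,z)[0].round(4),tr(at_z(s,p,z)[0]))
for o in[(-.032,-.238,.05),(-.032,.248,.046),(0.042,-.2,.05),(.042,.24,.05)]:
    c,n=np.cos(.0733),np.sin(.0733);P=[.62+o[0]*c-o[1]*n,-.03+o[0]*n+o[1]*c,o[2]];print(o,proj(s,P).round())
```

```text
wallL [ 0.5813 -0.2447  0.046 ] [-0.0543 -0.2113]
wallR [0.5577 0.2154 0.046 ] [-0.0442  0.2493]
(-0.032, -0.238, 0.05) [[ 79. 222.]]
(-0.032, 0.248, 0.046) [[565. 219.]]
(0.042, -0.2, 0.05) [[128. 290.]]
(0.042, 0.24, 0.05) [[546. 288.]]
```

View pics/c2.png

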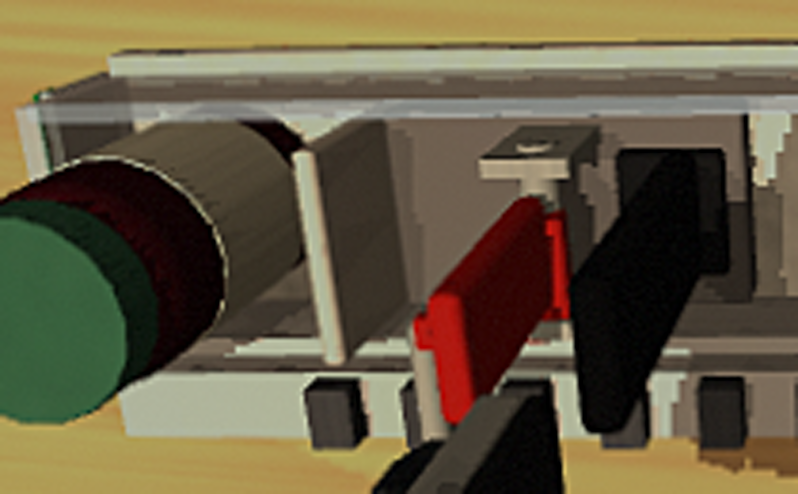

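Run:
```python
from h import *
s=load('wrist');f=lambda x,y:(75+x/3.8,185+y/3.8)
print(s['eye'].round(3))
for nm,p,z in[('plate-',(300,150),.065),('plate+',(334,362),.065),('red-',(430,295),.126),('red+',(447,422),.126),('blk-',(577,280),.126),('blk+',(587,428),.126),('wallf',(20,107),.046),('wall798',(798,97),.046),('tooth1',(333,380),.05),('tooth4',(720,378),.05)]:
    P=at_z(s,f(*p),z)[0];print(nm,P.round(4),tr(P))
im=s['pixels'];g=cv2.cvtColor(im,cv2.COLOR_RGB2GRAY)
for c in(300,380,450,520): print(c,g[190:222,c].tolist())
```

```text
[ 0.501 -0.033  0.374]
plate- [ 0.598  -0.1853  0.065 ] [-0.0333 -0.1533]
plate+ [ 0.6548 -0.1806  0.065 ] [ 0.0237 -0.1527]
red- [ 0.608  -0.1304  0.126 ] [-0.0193 -0.0992]
red+ [ 0.6366 -0.1282  0.126 ] [ 0.0093 -0.0991]
blk- [ 0.6026 -0.1001  0.126 ] [-0.0225 -0.0687]
blk+ [ 0.6357 -0.0985  0.126 ] [ 0.0106 -0.0695]
wallf [ 0.5973 -0.2703  0.046 ] [-0.0403 -0.238 ]
wall798 [ 0.5811 -0.0647  0.046 ] [-0.0413 -0.0318]
tooth1 [ 0.6677 -0.1884  0.05  ] [ 0.0359 -0.1615]
tooth4 [ 0.6591 -0.0825  0.05  ] [ 0.0351 -0.0552]
300 [91, 93, 97, 95, 99, 60, 53, 112, 111, 108, 108, 108, 94, 93, 94, 95, 84, 83, 81, 74, 160, 162, 158, 160, 166, 101, 108, 110, 103, 191, 182, 179]
380 [71, 68, 66, 67, 60, 51, 78, 80, 80, 78, 79, 79, 83, 84, 83, 84, 83, 83, 75, 138, 154, 150, 150, 159, 90, 75, 80, 80, 80, 82, 80, 79]
450 [133, 147, 156, 140, 85, 138, 175, 179, 178, 180, 170, 121, 111, 110, 87, 83, 85, 78, 111, 150, 160, 158, 157, 180, 178, 177, 176, 176, 175, 177, 177, 176]
520 [150, 153, 152, 141, 88, 134, 183, 178, 178, 181, 165, 119, 110, 98, 79, 81, 80, 87, 133, 158, 159, 156, 172, 179, 176, 176, 177, 175, 176, 176, 176, 175]
```

Origin corrected to (0.615,-0.030), yaw 4.2°. The stop is about 0.023 with the lever partly raised, so it's resting on a tooth. The handle is at tray y about -0.075. Next: move over it, descend, squeeze.

Emit:
send_rows --commands "85 -0.5 -1 0 0;85 -0.5 -1 0 0;85 -0.5 -1 0 0;85 -0.55 -1 0 0;85 0 0 0.5 0;85 0 0 1 0;85 0 0 1 0;85 0 0 1 0;85 0 0 1 0;85 0 0 1 0;85 0 0 1 0;85 0 0 0.6 0;85 0 0 0.3 0;85 0 0 0 0;85 0 0 0 0"

```text
t: 4.78
tcp_pos: [0.6202, -0.103, 0.0917]
tool_rot: [-0.036, 0.999, -0.0, 0.0]
force: [1.1, 0.5, 0.7]
finger_gap: 0.995
gripper_force: 0.0
```

```bash
sed -i 's/(0.620,-0.030)/(0.615,-0.0305)/' h.py; python3 -c "
from h import *
st();snap('scene','s2.png')
a=cv2.imread('pics/s2.png')[195:365,245:400];cv2.imwrite('pics/c3.png',cv2.resize(a,None,fx=3.5,fy=3.5,interpolation=cv2.INTER_CUBIC))"
```

```text
t 4.78 tcp [ 0.6202 -0.103   0.0917] tray [-0.0001 -0.0727] yhead 94.1 F [1.1 0.5 0.7] gap 85.0 gf 0.0 q6 -1.98
```

View pics/c3.png

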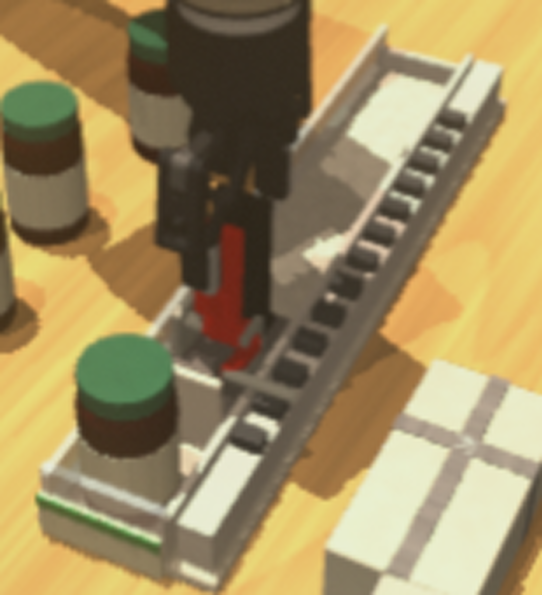

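The fingers stand on either side of the lever and grip, so I'll squeeze.

Emit:
send_rows --commands "60 0 -0.1 0 0;45 0 0 0 0;36 0 0 0 0;30 0 0 0 0;28 0 0 0 0;28 0 0 0 0;28 0 0 0 0;28 0 0 0 0" --grip_force 30

```text
t: 5.5
tcp_pos: [0.6212, -0.106, 0.0936]
tool_rot: [-0.036, 0.999, -0.001, 0.001]
force: [-0.7, -0.6, 8.3]
finger_gap: 0.388
gripper_force: 29.2
```

```bash
python3 -c "
from h import *
st()"
```

```text
t 5.5 tcp [ 0.6212 -0.106   0.0936] tray [ 0.0007 -0.0758] yhead 94.1 F [-0.7 -0.6  8.3] gap 33.1 gf 29.2 q6 -1.99
```

Emit:
send_rows --commands "28 0 0.3 0 0;28 0 0.6 0 0;28 0 0.8 0 0;28 0 0.8 0 0;28 0 0.8 0 0;28 0 0.8 0 0;28 0 0.8 0 0;28 0 0.8 0 0;28 0 0.8 0 0;28 0 0.8 0 0;28 0 0.8 0 0;28 0 0.8 0 0;28 0 0.8 0 0;28 0 0.8 0 0;28 0 0.8 0 0;28 0 0.8 0 0;28 0 0.8 0 0;28 0 0.5 0 0;28 0 0.2 0 0;28 0 0 0 0"

```text
t: 7.17
tcp_pos: [0.5997, 0.167, 0.0936]
tool_rot: [-0.037, 0.999, -0.0, -0.001]
force: [-5.3, 0.9, 13.1]
finger_gap: 0.386
gripper_force: 33.2
```

```bash
python3 -c "
from h import *
st()"
```

```text
t 7.17 tcp [0.5997 0.167  0.0936] tray [-0.0008  0.1981] yhead 94.3 F [-5.3  0.9 13.1] gap 33.0 gf 33.2 q6 -1.55
```

Emit:
send_rows --commands "28 0 0.15 0 0;28 0 0 0 0;28 0 0 0 0"

```text
t: 7.42
tcp_pos: [0.5995, 0.1691, 0.0936]
tool_rot: [-0.037, 0.999, -0.0, -0.001]
force: [-5.5, 1.4, 11.9]
finger_gap: 0.391
gripper_force: 33.0
```

```bash
python3 -c "
from h import *
st()"
```

```text
t 7.42 tcp [0.5995 0.1691 0.0936] tray [-0.0008  0.2002] yhead 94.2 F [-5.5  1.4 11.9] gap 33.4 gf 33.0 q6 -1.55
```

Emit:
send_rows --commands "50 0 0 0 0;65 0 0 0 0;85 0 0 0 0;85 0 0 0 0;85 0 0 0 0;85 0 0 0 0;85 0 0 -0.5 0;85 0 0 -1 0;85 0 0 -1 0;85 0 0 -1 0;85 0 0 -1 0;85 0 0 -1 0;85 0 0 -1 0;85 0 0 -0.5 0;85 0 0 0 0"

```text
t: 8.67
tcp_pos: [0.6025, 0.1692, 0.2348]
tool_rot: [-0.036, 0.999, 0.0, 0.003]
force: [0.2, -0.3, -0.8]
finger_gap: 1.0
gripper_force: 0.0
```

```bash
python3 -c "
from h import *
st();snap('scene','s3.png')
a=cv2.imread('pics/s3.png')[155:365,175:435];cv2.imwrite('pics/c4.png',cv2.resize(a,None,fx=2.8,fy=2.8,interpolation=cv2.INTER_CUBIC))"
```

```text
t 8.67 tcp [0.6025 0.1692 0.2348] tray [0.0022 0.2001] yhead 94.1 F [ 0.2 -0.3 -0.8] gap 85.4 gf 0.0 q6 -1.55
```

View pics/c4.png

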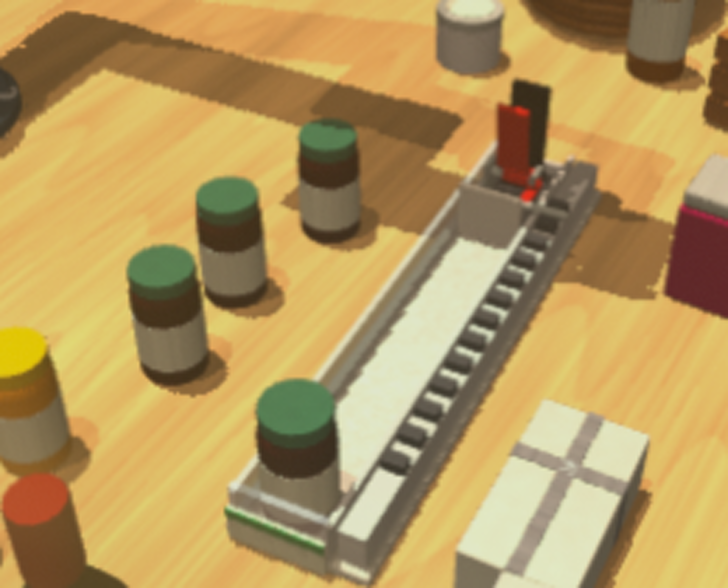

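```bash
cat >> h.py <<'E'
def jars():
    cams2={}
    for n in('scene','side'):
        s=snap(n);hsv=cv2.cvtColor(np.array(s['pixels']),cv2.COLOR_RGB2HSV)
        k,l,stt,c=cv2.connectedComponentsWithStats(cv2.inRange(hsv,(45,60,30),(95,255,160)))
        cams2[n]=(s,[c[i] for i in range(1,k) if stt[i,4]>60 and stt[i,1]>170])
    s,A=cams2['scene'];t,B=cams2['side']
    for a in A:
        for b in B:
            d1=ray(s,a)[0];d2=ray(t,b)[0];e1,e2=np.array(s['eye']),np.array(t['eye'])
            k=np.linalg.lstsq(np.c_[d1,-d2],e2-e1,rcond=None)[0]
            P,Q=e1+k[0]*d1,e2+k[1]*d2
            if np.linalg.norm(P-Q)<.008 and .08<P[2]<.13: print('jar',P.round(3),'tray',tr(P),'err',np.linalg.norm(P-Q).round(4))
E
python3 - <<'E'
from h import *
jars()
s=load('scene');f=lambda x,y:(175+x/2.8,155+y/2.8)
for p in[(498,105),(531,112),(514,82),(549,91)]:
    P=at_z(s,f(*p),.126)[0];print(P.round(3),tr(P))
for p in[(460,195),(518,208)]:
    P=at_z(s,f(*p),.065)[0];print('plate',P.round(3),tr(P))
E
```

```text
jar [0.469 0.054 0.1  ] tray [-0.1392  0.0945] err 0.0002
jar [ 0.447 -0.059  0.1  ] tray [-0.1699 -0.0158] err 0.0001
jar [ 0.459 -0.156  0.1  ] tray [-0.1653 -0.1138] err 0.0006
jar [ 0.631 -0.233  0.11 ] tray [ 0.0007 -0.2032] err 0.0
[0.591 0.137 0.126] [-0.0121  0.1689]
[0.619 0.142 0.126] [0.017  0.1712]
[0.586 0.179 0.126] [-0.014   0.2107]
[0.618 0.181 0.126] [0.0187 0.2104]
plate [0.586 0.081 0.065] [-0.0204  0.1131]
plate [0.637 0.089 0.065] [0.0307 0.1179]
```

The red–black gap has grown from about 30 to 40 mm and stop is about 0.296, so it's latched in the last notch. I'll rotate 90° and go to the jar at (0.459,-0.156).

Emit:
send_rows --commands "85 0 0 0 1;85 0 0 0 1;85 0 0 0 1;85 0 0 0 1;85 0 0 0 1;85 0 0 0 1;85 0 0 0 1;85 0 0 0 1;85 0 0 0 1;85 0 0 0 1;85 0 0 0 1;85 0 0 0 1;85 0 0 0 1;85 0 0 0 1;85 0 0 0 1;85 0 0 0 1;85 0 0 0 1;85 0 0 0 1;85 0 0 0 1;85 0 0 0 1"

```text
t: 10.48
tcp_pos: [0.5996, 0.1687, 0.2291]
tool_rot: [0.617, 0.787, -0.001, -0.001]
force: [-0.3, -0.7, 0.4]
finger_gap: 0.997
gripper_force: 0.0
```

Emit:
send_rows --commands "85 0 0 0 1;85 0 0 0 1;85 0 0 0 0.5;85 -1 -0.5 0 0;85 -1 -0.5 0 0;85 -1 -0.5 0 0;85 -1 -0.5 0 0;85 -1 -0.5 0 0;85 -1 -0.5 0 0;85 -1 -0.5 0 0;85 -1 -0.5 0 0;85 -1 -0.55 0 0;85 -1 -0.55 0 0;85 -1 -0.55 0 0;85 -1 -0.55 0 0;85 -1 -0.55 0 0;85 -1 -0.55 0 0;85 -1 -0.55 0 0;85 -0.7 -0.5 0 0;85 0 0 0 0"

```text
t: 12.15
tcp_pos: [0.4546, -0.1581, 0.2299]
tool_rot: [0.683, 0.731, -0.001, -0.002]
force: [0.0, 0.0, -0.4]
finger_gap: 0.999
gripper_force: 0.0
```

```bash
python3 -c "
from h import *
st();jars()
s=snap('wrist','w2.png')"
```

```text
t 12.15 tcp [ 0.4546 -0.1581  0.2299] tray [-0.1693 -0.1155] yhead 3.9 F [ 0.   0.  -0.4] gap 85.3 gf 0.0 q6 -0.63
jar [ 0.631 -0.233  0.11 ] tray [ 0.0006 -0.2032] err 0.0
```

View pics/w2.png

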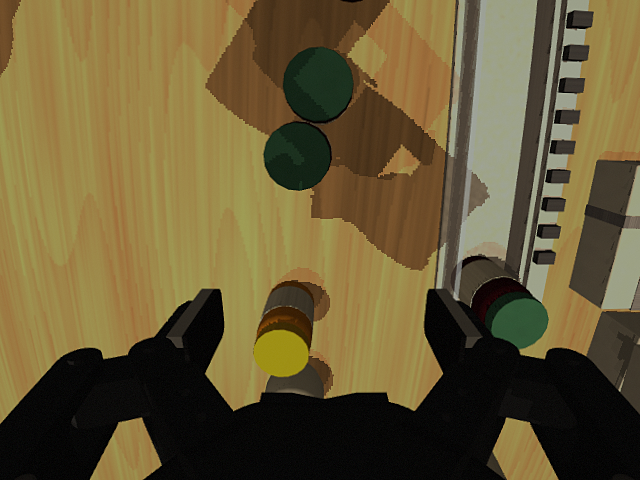

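The wrist view has two lids at (318,85) and (297,156), a third at the top edge (350,0), and honey at (280,350). I'll convert these to positions.

```bash
cat >> h.py <<'E'
def wj(s=None):
    s=s or snap('wrist');hsv=cv2.cvtColor(np.array(s['pixels']),cv2.COLOR_RGB2HSV)
    k,l,stt,c=cv2.connectedComponentsWithStats(cv2.inRange(hsv,(45,60,15),(95,255,180)))
    for i in range(1,k):
        if stt[i,4]>300:
            for z in(.1,.11): P=at_z(s,c[i],z)[0];print('wj',c[i].round(),stt[i,:4],'z',z,P.round(4),tr(P))
E
python3 -c "
from h import *
wj(load('wrist'))"
```

```text
wj [318.  84.] [283  47  70  74] z 0.1 [ 0.4441 -0.0535  0.1   ] [-0.1721 -0.0104]
wj [318.  84.] [283  47  70  74] z 0.11 [ 0.4444 -0.0547  0.11  ] [-0.1719 -0.0116]
wj [297. 156.] [264 123  66  68] z 0.1 [ 0.4317 -0.1056  0.1   ] [-0.1883 -0.0615]
wj [297. 156.] [264 123  66  68] z 0.11 [ 0.4324 -0.1048  0.11  ] [-0.1875 -0.0607]
wj [517. 319.] [485 292  64  58] z 0.1 [ 0.6315 -0.232   0.1   ] [ 0.0017 -0.2022]
wj [517. 319.] [485 292  64  58] z 0.11 [ 0.6247 -0.2264  0.11  ] [-0.0047 -0.1961]
```

One jar was knocked to (0.432,-0.106) and now stands beside its neighbour. A grip along tool y still clears it.

Emit:
send_rows --commands "85 0.9 -0.32 0 0;85 0.9 -0.32 0 0;85 0.9 -0.32 0 0;85 0 0 0 0;85 0 0 1 0;85 0 0 1 0;85 0 0 1 0;85 0 0 1 0;85 0 0 1 0;85 0 0 1 0;85 0 0 1 0;85 0 0 0.8 0;85 0 0 0.4 0;85 0 0 0.3 0;85 0 0 0 0;85 0 0 0 0"

```text
t: 13.63
tcp_pos: [0.4339, -0.1037, 0.0614]
tool_rot: [0.681, 0.732, 0.0, 0.0]
force: [0.8, -0.5, 0.4]
finger_gap: 0.997
gripper_force: 0.0
```

```bash
python3 -c "
from h import *
st();snap('side','d3.png')
a=cv2.imread('pics/d3.png')[170:370,170:400];cv2.imwrite('pics/c5.png',cv2.resize(a,None,fx=2.8,fy=2.8,interpolation=cv2.INTER_CUBIC))"
```

```text
t 13.63 tcp [ 0.4339 -0.1037  0.0614] tray [-0.186  -0.0598] yhead 4.1 F [ 0.8 -0.5  0.4] gap 85.2 gf 0.0 q6 -0.56
```

View pics/c5.png

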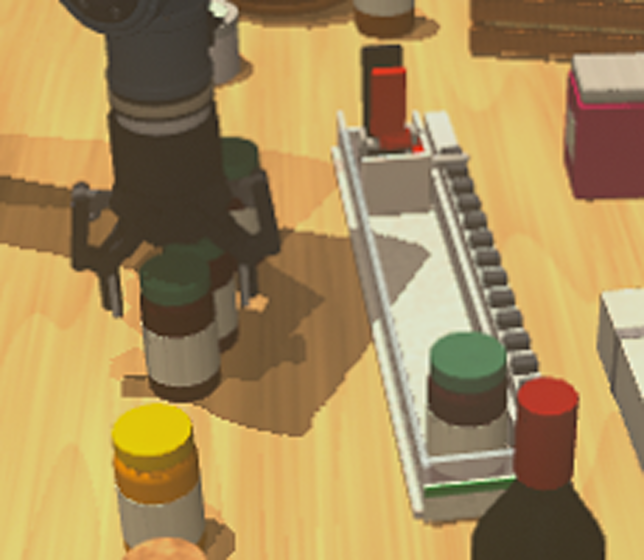

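```bash
python3 -c "
from h import *
s=load('side')
for p in[(177,275),(180,390)]:
    z=.1 if p[1]<300 else .0
    print(at_z(s,(170+p[0]/2.8,170+p[1]/2.8),z).round(4))
print(proj(s,[0.434,-0.104,.1]),proj(s,[0.434,-.131,0]))
print('lid pix',(170+177/2.8,170+275/2.8),(170+180/2.8,170+395/2.8))"
```

```text
[[ 0.437  -0.1136  0.1   ]]
[[ 0.4315 -0.1184  0.    ]]
[[231.90934979 265.54408867]] [[235.23664803 313.09391105]]
lid pix (233.21428571428572, 268.2142857142857) (234.28571428571428, 311.07142857142856)
```

The jar is between the fingers (estimates within about 6 mm), so I'll close.

Emit:
send_rows --commands "70 0 0 0 0;60 0 0 0 0;52 0 0 0 0;48 0 0 0 0;48 0 0 0 0;48 0 0 0 0;48 0 0 0 0;48 0 0 -0.3 0;48 0 0 -1 0;48 0 0 -1 0;48 0 0 -1 0;48 0 0 -1 0;48 0 0 -1 0;48 0 0 0 0" --grip_force 50

```text
t: 14.85
tcp_pos: [0.4352, -0.1046, 0.1705]
tool_rot: [0.681, 0.732, 0.001, 0.004]
force: [0.5, 0.2, -2.6]
finger_gap: 0.61
gripper_force: 53.3
```

```bash
python3 -c "
from h import *
st();snap('side','d4.png')
a=cv2.imread('pics/d4.png')[100:350,130:400];cv2.imwrite('pics/c6.png',cv2.resize(a,None,fx=2.4,fy=2.4,interpolation=cv2.INTER_CUBIC))"
```

```text
t 14.85 tcp [ 0.4352 -0.1046  0.1705] tray [-0.1847 -0.0607] yhead 4.1 F [ 0.5  0.2 -2.6] gap 52.1 gf 53.3 q6 -0.56
```

View pics/c6.png

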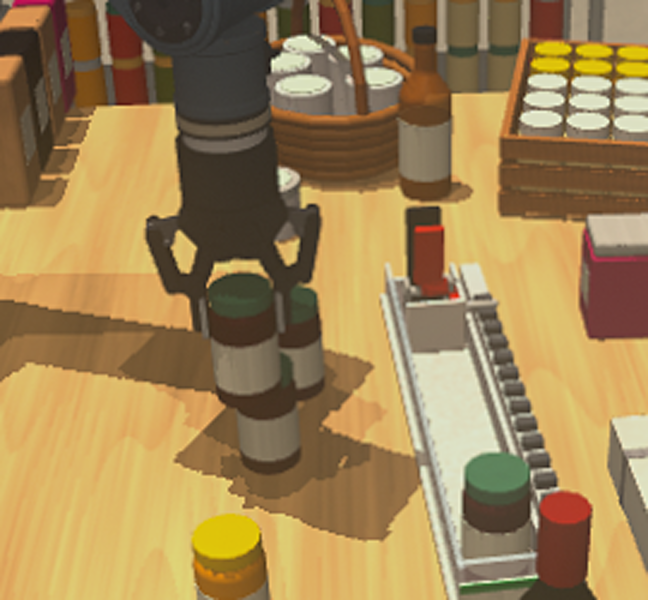

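Jar held upright. Carry it over the lane.

Emit:
send_rows --commands "48 -0.2 0.4 0 0;48 -0.34 0.8 0 0;48 -0.34 0.8 0 0;48 -0.34 0.8 0 0;48 -0.34 0.8 0 0;48 -0.34 0.8 0 0;48 -0.34 0.8 0 0;48 -0.34 0.8 0 0;48 -0.34 0.8 0 0;48 -0.34 0.8 0 0;48 -0.34 0.8 0 0;48 -0.34 0.8 0 0;48 0 0 0 0;48 0 0 0 0"

```text
t: 16.07
tcp_pos: [0.6223, -0.1692, 0.1648]
tool_rot: [0.682, 0.732, -0.001, -0.002]
force: [-0.2, 0.8, -1.8]
finger_gap: 0.611
gripper_force: 53.3
```

```bash
python3 -c "
from h import *
st();jars()"
```

```text
t 16.07 tcp [ 0.6223 -0.1692  0.1648] tray [-0.0028 -0.1389] yhead 4.1 F [-0.2  0.8 -1.8] gap 52.2 gf 53.3 q6 -0.51
jar [ 0.439 -0.058  0.103] tray [-0.1772 -0.0141] err 0.0007
jar [ 0.63  -0.233  0.109] tray [ 0.0003 -0.2027] err 0.0004
```

Emit:
send_rows --commands "48 0 0.14 0 0;48 0 0 0.5 0;48 0 0 1 0;48 0 0 1 0;48 0 0 0.8 0;48 0 0 0.6 0;48 0 0 0.3 0;48 0 0 0.2 0;48 0 0 0 0"

```text
t: 16.92
tcp_pos: [0.6251, -0.1689, 0.0787]
tool_rot: [0.682, 0.732, -0.0, -0.0]
force: [-0.8, 0.4, -1.5]
finger_gap: 0.612
gripper_force: 53.3
```

```bash
python3 -c "
from h import *
st()"
```

```text
t 16.92 tcp [ 0.6251 -0.1689  0.0787] tray [-1.000e-04 -1.388e-01] yhead 4.1 F [-0.8  0.4 -1.5] gap 52.2 gf 53.3 q6 -0.51
```

Emit:
send_rows --commands "48 0 0 0.2 0;48 0 0 0.15 0;48 0 0 0 0;48 0 0 0 0"

```text
t: 17.25
tcp_pos: [0.6256, -0.1692, 0.0727]
tool_rot: [0.682, 0.732, 0.0, 0.0]
force: [0.1, 0.4, -2.4]
finger_gap: 0.61
gripper_force: 53.3
```

```bash
python3 -c "
from h import *
st()"
```

```text
t 17.25 tcp [ 0.6256 -0.1692  0.0727] tray [ 0.0004 -0.1391] yhead 4.1 F [ 0.1  0.4 -2.4] gap 52.1 gf 53.3 q6 -0.51
```

Emit:
send_rows --commands "48 0 0 0.15 0;48 0 0 0 0;48 0 0 0 0"

```text
t: 17.5
tcp_pos: [0.6257, -0.1695, 0.0724]
tool_rot: [0.681, 0.732, 0.0, 0.001]
force: [-4.3, 0.9, 11.6]
finger_gap: 0.614
gripper_force: 54.5
```

```bash
python3 -c "
from h import *
st()"
```

```text
t 17.5 tcp [ 0.6257 -0.1695  0.0724] tray [ 0.0005 -0.1394] yhead 4.1 F [-4.3  0.9 11.6] gap 52.5 gf 54.5 q6 -0.51
```

Touched down (11.6 N upward). Release, rise and move beside the next jar.

Emit:
send_rows --commands "60 0 0 0 0;75 0 0 0 0;85 0 0 0 0;85 0 0 0 0;85 0 0 -0.5 0;85 0 0 -1 0;85 0 0 -1 0;85 0 0 -1 0;85 0 0 -1 0;85 0 0 -1 0;85 0.38 -0.95 0 0;85 0.38 -0.95 0 0;85 0.38 -0.95 0 0;85 0.38 -0.95 0 0;85 0.38 -0.95 0 0;85 0.38 -0.95 0 0;85 0.38 -0.95 0 0;85 0.38 -0.95 0 0;85 0.38 -0.95 0 0;85 0 0 0 0"

```text
t: 19.17
tcp_pos: [0.4453, -0.1107, 0.1793]
tool_rot: [0.681, 0.732, -0.001, -0.003]
force: [-0.8, -0.1, -0.2]
finger_gap: 0.998
gripper_force: 0.0
```

```bash
python3 -c "
from h import *
st();jars();wj()"
```

```text
t 19.17 tcp [ 0.4453 -0.1107  0.1793] tray [-0.1751 -0.0675] yhead 4.1 F [-0.8 -0.1 -0.2] gap 85.2 gf 0.0 q6 -0.56
wj [321. 148.] [280 106  83  84] z 0.1 [ 0.4442 -0.0528  0.1   ] [-0.1719 -0.0098]
wj [321. 148.] [280 106  83  84] z 0.11 [ 0.4443 -0.0523  0.11  ] [-0.1719 -0.0092]
wj [559. 331.] [521 303  77  57] z 0.1 [ 0.6276 -0.1696  0.1   ] [ 0.0024 -0.1397]
wj [559. 331.] [521 303  77  57] z 0.11 [ 0.6192 -0.1636  0.11  ] [-0.0056 -0.1331]
```

Emit:
send_rows --commands "85 0.9 0.05 0 0;85 0.9 0.05 0 0;85 0.9 0.05 0 0;85 0.15 0 0 0;85 0 0 1 0;85 0 0 1 0;85 0 0 1 0;85 0 0 1 0;85 0 0 1 0;85 0 0 0.6 0;85 0 0 0.3 0;85 0 0 0 0;85 0 0 0 0"

```text
t: 20.4
tcp_pos: [0.4498, -0.0565, 0.0613]
tool_rot: [0.682, 0.732, 0.0, 0.0]
force: [-0.7, 0.1, 0.5]
finger_gap: 0.992
gripper_force: 0.0
```

```bash
python3 -c "
from h import *
st()"
```

```text
t 20.4 tcp [ 0.4498 -0.0565  0.0613] tray [-0.1667 -0.0138] yhead 4.1 F [-0.7  0.1  0.5] gap 84.7 gf 0.0 q6 -0.44
```

Emit:
send_rows --commands "85 0.15 -0.25 0 0;70 0 0 0 0;60 0 0 0 0;52 0 0 0 0;48 0 0 0 0;48 0 0 0 0;48 0 0 0 0;48 0 0 0 0;48 0 0 -0.3 0;48 0 0 -1 0;48 0 0 -1 0;48 0 0 -1 0;48 0 0 -1 0;48 0 0 -1 0;48 0 0 0 0;48 0 0 0 0"

```text
t: 21.73
tcp_pos: [0.4442, -0.0535, 0.1683]
tool_rot: [0.681, 0.732, 0.001, 0.001]
force: [0.2, -0.2, -2.4]
finger_gap: 0.61
gripper_force: 53.2
```

```bash
python3 -c "
from h import *
st();jars()"
```

```text
t 21.73 tcp [ 0.4442 -0.0535  0.1683] tray [-0.172  -0.0104] yhead 4.1 F [ 0.2 -0.2 -2.4] gap 52.1 gf 53.2 q6 -0.44
jar [ 0.628 -0.175  0.109] tray [ 0.0028 -0.1449] err 0.0008
jar [ 0.63  -0.232  0.109] tray [ 0.0007 -0.2021] err 0.0005
```

Emit:
send_rows --commands "48 0 0 -0.8 0;48 -0.2 0.5 0 0;48 -0.34 0.8 0 0;48 -0.34 0.8 0 0;48 -0.34 0.8 0 0;48 -0.34 0.8 0 0;48 -0.34 0.8 0 0;48 -0.34 0.8 0 0;48 -0.34 0.8 0 0;48 -0.34 0.8 0 0;48 -0.34 0.8 0 0;48 -0.3 0.8 0 0;48 0 0.2 0 0;48 0 0 0 0;48 0 0 0 0"

```text
t: 23.08
tcp_pos: [0.6212, -0.1114, 0.1817]
tool_rot: [0.681, 0.732, -0.001, -0.002]
force: [-0.5, 0.6, -1.9]
finger_gap: 0.61
gripper_force: 53.3
```

```bash
python3 -c "
from h import *
st();jars()"
```

```text
t 23.08 tcp [ 0.6212 -0.1114  0.1817] tray [ 0.0002 -0.0812] yhead 4.1 F [-0.5  0.6 -1.9] gap 52.1 gf 53.3 q6 -0.43
jar [ 0.628 -0.174  0.109] tray [ 0.0023 -0.1444] err 0.0006
jar [ 0.63  -0.232  0.109] tray [ 0.0007 -0.202 ] err 0.0005
```

Emit:
send_rows --commands "48 0 0 0.5 0;48 0 0 1 0;48 0 0 1 0;48 0 0 1 0;48 0 0 0.8 0;48 0 0 0.5 0;48 0 0 0.3 0;48 0 0 0.2 0;48 0 0 0.15 0;48 0 0 0 0;48 0 0 0 0"

```text
t: 24.1
tcp_pos: [0.6228, -0.1121, 0.075]
tool_rot: [0.681, 0.732, 0.0, 0.001]
force: [0.1, 0.1, -2.2]
finger_gap: 0.611
gripper_force: 53.3
```

```bash
python3 -c "
from h import *
st()"
```

```text
t 24.1 tcp [ 0.6228 -0.1121  0.075 ] tray [ 0.0018 -0.0819] yhead 4.1 F [ 0.1  0.1 -2.2] gap 52.2 gf 53.3 q6 -0.43
```

Emit:
send_rows --commands "48 0 0 0.15 0;48 0 0 0.1 0;48 0 0 0 0;48 0 0 0 0"

```text
t: 24.43
tcp_pos: [0.6235, -0.1124, 0.0724]
tool_rot: [0.681, 0.732, 0.001, 0.002]
force: [-1.7, 0.9, 10.5]
finger_gap: 0.61
gripper_force: 54.4
```

```bash
python3 -c "
from h import *
st()"
```

```text
t 24.43 tcp [ 0.6235 -0.1124  0.0724] tray [ 0.0025 -0.0823] yhead 4.1 F [-1.7  0.9 10.5] gap 52.1 gf 54.4 q6 -0.43
```

Emit:
send_rows --commands "60 0 0 0 0;75 0 0 0 0;85 0 0 0 0;85 0 0 0 0;85 0 0 -0.5 0;85 0 0 -1 0;85 0 0 -1 0;85 0 0 -1 0;85 0 0 -1 0;85 0 0 -1 0;85 0.75 -0.87 0 0;85 0.75 -0.87 0 0;85 0.75 -0.87 0 0;85 0.75 -0.87 0 0;85 0.75 -0.87 0 0;85 0.75 -0.87 0 0;85 0.75 -0.87 0 0;85 0.75 -0.87 0 0;85 0 0 0 0;85 0 0 0 0"

```text
t: 26.1
tcp_pos: [0.4743, -0.0016, 0.1799]
tool_rot: [0.681, 0.732, 0.0, 0.0]
force: [0.5, 0.1, -0.2]
finger_gap: 0.995
gripper_force: 0.0
```

```bash
python3 -c "
from h import *
st();jars();wj()"
```

```text
t 26.1 tcp [ 0.4743 -0.0016  0.1799] tray [-0.1382  0.0392] yhead 4.1 F [ 0.5  0.1 -0.2] gap 85.0 gf 0.0 q6 -0.31
jar [ 0.626 -0.115  0.11 ] tray [ 0.0049 -0.0848] err 0.0
jar [ 0.628 -0.173  0.109] tray [ 0.0025 -0.143 ] err 0.0006
jar [ 0.631 -0.232  0.109] tray [ 0.0008 -0.2022] err 0.0006
wj [313. 143.] [273 101  82  85] z 0.1 [0.466  0.0598 0.1   ] [-0.142  0.101]
wj [313. 143.] [273 101  82  85] z 0.11 [0.4662 0.0603 0.11  ] [-0.1417  0.1014]
wj [505. 450.] [486 417  37  59] z 0.1 [ 0.6426 -0.1768  0.1   ] [ 0.0168 -0.1479]
wj [505. 450.] [486 417  37  59] z 0.11 [ 0.6346 -0.1653  0.11  ] [ 0.0097 -0.1359]
```

Emit:
send_rows --commands "85 0.9 -0.1 0 0;85 0.9 -0.1 0 0;85 0.9 -0.1 0 0;85 0.2 0 0 0;85 0 0 1 0;85 0 0 1 0;85 0 0 1 0;85 0 0 1 0;85 0 0 1 0;85 0 0 0.6 0;85 0 0 0.3 0;85 0 0 0 0;85 0 0 0 0"

```text
t: 27.33
tcp_pos: [0.4656, 0.0548, 0.0613]
tool_rot: [0.682, 0.732, 0.0, 0.0]
force: [-0.6, -0.3, -0.2]
finger_gap: 0.996
gripper_force: 0.0
```

```bash
python3 -c "
from h import *
st()"
```

```text
t 27.33 tcp [0.4656 0.0548 0.0613] tray [-0.1428  0.096 ] yhead 4.1 F [-0.6 -0.3 -0.2] gap 85.1 gf 0.0 q6 -0.19
```

Emit:
send_rows --commands "85 0 0.1 0 0;70 0 0 0 0;60 0 0 0 0;52 0 0 0 0;48 0 0 0 0;48 0 0 0 0;48 0 0 0 0;48 0 0 0 0;48 0 0 -0.3 0;48 0 0 -1 0;48 0 0 -1 0;48 0 0 -1 0;48 0 0 -1 0;48 0 0 -1 0;48 0 0 -0.8 0;48 0 0 0 0;48 0 0 0 0"

```text
t: 28.75
tcp_pos: [0.4669, 0.0555, 0.184]
tool_rot: [0.681, 0.732, 0.001, 0.001]
force: [0.3, 0.1, -1.7]
finger_gap: 0.613
gripper_force: 53.2
```

```bash
python3 -c "
from h import *
st();jars()"
```

```text
t 28.75 tcp [0.4669 0.0555 0.184 ] tray [-0.1414  0.0966] yhead 4.1 F [ 0.3  0.1 -1.7] gap 52.4 gf 53.2 q6 -0.19
jar [ 0.626 -0.115  0.11 ] tray [ 0.005 -0.085] err 0.0001
jar [ 0.628 -0.173  0.109] tray [ 0.0026 -0.1433] err 0.0006
jar [ 0.631 -0.232  0.109] tray [ 0.0007 -0.2023] err 0.0004
```

Emit:
send_rows --commands "48 -0.4 0.5 0 0;48 -0.7 0.8 0 0;48 -0.7 0.8 0 0;48 -0.7 0.8 0 0;48 -0.7 0.8 0 0;48 -0.7 0.8 0 0;48 -0.7 0.8 0 0;48 -0.7 0.8 0 0;48 -0.6 0.8 0 0;48 0 0 0 0;48 0 0 0 0;48 0 0 0 0"

```text
t: 29.85
tcp_pos: [0.6118, -0.0525, 0.1817]
tool_rot: [0.682, 0.732, -0.001, -0.002]
force: [-0.5, 0.3, -1.5]
finger_gap: 0.609
gripper_force: 53.2
```

```bash
python3 -c "
from h import *
st()"
```

```text
t 29.85 tcp [ 0.6118 -0.0525  0.1817] tray [-0.0048 -0.0217] yhead 4.0 F [-0.5  0.3 -1.5] gap 52.0 gf 53.2 q6 -0.34
```

Emit:
send_rows --commands "48 0 0.12 0 0;48 0 0 0.5 0;48 0 0 1 0;48 0 0 1 0;48 0 0 1 0;48 0 0 0.8 0;48 0 0 0.5 0;48 0 0 0.3 0;48 0 0 0.2 0;48 0 0 0.15 0;48 0 0 0 0;48 0 0 0 0"

```text
t: 30.85
tcp_pos: [0.6158, -0.0524, 0.075]
tool_rot: [0.682, 0.732, 0.0, 0.001]
force: [0.1, 0.3, -1.8]
finger_gap: 0.612
gripper_force: 53.2
```

```bash
python3 -c "
from h import *
st()"
```

```text
t 30.85 tcp [ 0.6158 -0.0524  0.075 ] tray [-0.0008 -0.0219] yhead 4.1 F [ 0.1  0.3 -1.8] gap 52.3 gf 53.2 q6 -0.34
```

Emit:
send_rows --commands "48 0 0 0.15 0;48 0 0 0.1 0;48 0 0 0 0;48 0 0 0 0"

```text
t: 31.18
tcp_pos: [0.6163, -0.0526, 0.0724]
tool_rot: [0.681, 0.732, 0.001, 0.002]
force: [-3.2, -0.2, 11.6]
finger_gap: 0.606
gripper_force: 54.3
```

```bash
python3 -c "
from h import *
st()"
```

```text
t 31.18 tcp [ 0.6163 -0.0526  0.0724] tray [-0.0003 -0.0222] yhead 4.1 F [-3.2 -0.2 11.6] gap 51.8 gf 54.3 q6 -0.34
```

Touched down. Release, rise, then rotate back 90°.

Emit:
send_rows --commands "60 0 0 0 0;75 0 0 0 0;85 0 0 0 0;85 0 0 0 0;85 0 0 -0.5 0;85 0 0 -1 0;85 0 0 -1 0;85 0 0 -1 0;85 0 0 -1 0;85 0 0 -1 0;85 0 0 -1 0;85 0 0 -1 -1;85 0 0 0 -1;85 0 0 0 -1;85 0 0 0 -1;85 0 0 0 -1;85 0 0 0 -1;85 0 0 0 -1;85 0 0 0 -1;85 0 0 0 -1"

```text
t: 32.85
tcp_pos: [0.6151, -0.0523, 0.2198]
tool_rot: [0.42, 0.907, 0.0, 0.0]
force: [-0.0, -0.2, -0.6]
finger_gap: 0.991
gripper_force: 0.0
```

Emit:
send_rows --commands "85 0 0 0 -1;85 0 0 0 -1;85 0 0 0 -1;85 0 0 0 -1;85 0 0 0 -1;85 0 0 0 -1;85 0 0 0 -1;85 0 0 0 -1;85 0 0 0 -1;85 0 0 0 -1;85 0 0 0 -1;85 0 0 0 -1;85 0 0 0 -1;85 0 0 0 -0.5;85 0 0 0 0"

```text
t: 34.1
tcp_pos: [0.6151, -0.0523, 0.2198]
tool_rot: [-0.036, 0.999, -0.0, 0.0]
force: [0.1, 0.2, -0.3]
finger_gap: 1.002
gripper_force: 0.0
```

```bash
python3 -c "
from h import *
st();jars();snap('scene','s5.png');
a=cv2.imread('pics/s5.png')[115:365,175:435];cv2.imwrite('pics/c7.png',cv2.resize(a,None,fx=2.4,fy=2.4,interpolation=cv2.INTER_CUBIC))"
```

```text
t 34.1 tcp [ 0.6151 -0.0523  0.2198] tray [-0.0015 -0.0217] yhead 94.1 F [ 0.1  0.2 -0.3] gap 85.6 gf 0.0 q6 -1.91
jar [ 0.623 -0.066  0.121] tray [ 0.005  -0.0359] err 0.0038
jar [ 0.624 -0.113  0.107] tray [ 0.0031 -0.0832] err 0.0008
jar [ 0.628 -0.173  0.109] tray [ 0.0025 -0.143 ] err 0.0006
jar [ 0.63  -0.232  0.109] tray [ 0.0006 -0.2018] err 0.0005
```

View pics/c7.png

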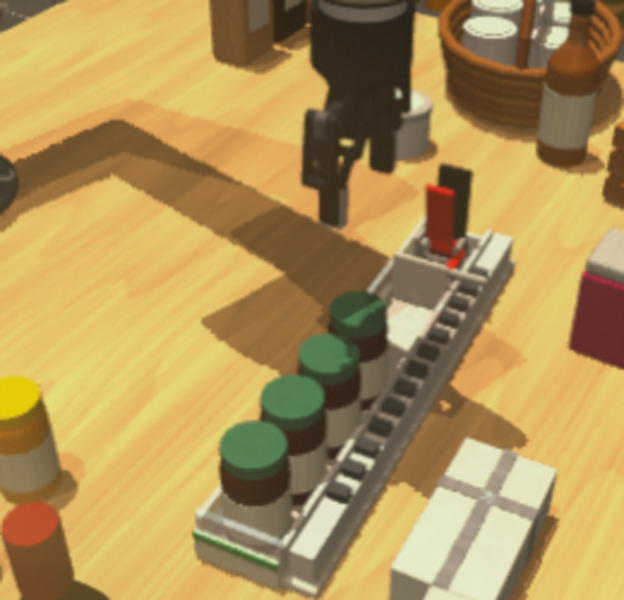

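All four jars stand in the lane. Go back to the handle (tray y 0.200) and descend.

Emit:
send_rows --commands "85 -0.08 1 0 0;85 0 1 0 0;85 0 1 0 0;85 0 1 0 0;85 0 1 0 0;85 0 1 0 0;85 0 1 0 0;85 0 1 0 0;85 0 1 0 0;85 0 1 0 0;85 0 1 0 0;85 0 0 0 0;85 0 0 0 0"

```text
t: 35.33
tcp_pos: [0.601, 0.1681, 0.2194]
tool_rot: [-0.036, 0.999, -0.0, 0.0]
force: [0.1, -0.8, 0.1]
finger_gap: 0.999
gripper_force: 0.0
```

```bash
python3 -c "
from h import *
st()"
```

```text
t 35.33 tcp [0.601  0.1681 0.2194] tray [0.0005 0.1991] yhead 94.2 F [ 0.1 -0.8  0.1] gap 85.3 gf 0.0 q6 -1.55
```

Emit:
send_rows --commands "85 0 0 0.5 0;85 0 0 1 0;85 0 0 1 0;85 0 0 1 0;85 0 0 1 0;85 0 0 1 0;85 0 0 0.6 0;85 0 0 0.3 0;85 0 0 0 0;60 0 0 0 0;45 0 0 0 0;36 0 0 0 0;30 0 0 0 0;28 0 0 0 0;28 0 0 0 0;28 0 0 0 0;28 0 0 0 0" --grip_force 30

```text
t: 36.75
tcp_pos: [0.6025, 0.1676, 0.0942]
tool_rot: [-0.036, 0.999, -0.0, 0.002]
force: [-1.8, -0.7, 8.7]
finger_gap: 0.388
gripper_force: 29.2
```

```bash
python3 -c "
from h import *
st()"
```

```text
t 36.75 tcp [0.6025 0.1676 0.0942] tray [0.0021 0.1985] yhead 94.2 F [-1.8 -0.7  8.7] gap 33.1 gf 29.2 q6 -1.55
```

Emit:
send_rows --commands "28 0 -0.3 0 0;28 0 -0.6 0 0;28 0 -0.6 0 0;28 0 -0.6 0 0;28 0 -0.6 0 0;28 0 -0.6 0 0;28 0 -0.6 0 0;28 0 -0.6 0 0;28 0 -0.5 0 0;28 0 -0.4 0 0;28 0 -0.2 0 0;28 0 -0.2 0 0;28 0 -0.2 0 0;28 0 -0.2 0 0;28 0 -0.2 0 0;28 0 -0.1 0 0;28 0 -0.1 0 0;28 0 0 0 0;28 0 0 0 0"

```text
t: 38.33
tcp_pos: [0.6129, 0.0361, 0.0942]
tool_rot: [-0.036, 0.999, -0.0, 0.003]
force: [0.4, 3.2, 7.8]
finger_gap: 0.389
gripper_force: 29.8
```

```bash
python3 -c "
from h import *
st();jars()"
```

```text
t 38.33 tcp [0.6129 0.0361 0.0942] tray [0.0028 0.0666] yhead 94.1 F [0.4 3.2 7.8] gap 33.2 gf 29.8 q6 -1.77
```

Emit:
send_rows --commands "28 0 -0.1 0 0;28 0 -0.07 0 0;28 0 0 0 0;28 0 0 0 0"

```text
t: 38.77
tcp_pos: [0.6131, 0.0333, 0.0942]
tool_rot: [-0.036, 0.999, 0.0, 0.003]
force: [0.6, 4.5, 9.2]
finger_gap: 0.388
gripper_force: 30.9
```

```bash
python3 -c "
from h import *
st()"
```

```text
t 38.77 tcp [0.6131 0.0333 0.0942] tray [0.0028 0.0638] yhead 94.1 F [0.6 4.5 9.2] gap 33.1 gf 30.9 q6 -1.77
```

Emit:
send_rows --commands "50 0 0 0 0;65 0 0 0 0;85 0 0 0 0;85 0 0 0 0;85 0 0 0 0;85 0 0 0 0;85 0 0 -0.5 0;85 0 0 -1 0;85 0 0 -1 0;85 0 0 -1 0;85 0 0 -1 0;85 0 0 -1 0;85 0 0 -1 0;85 0 1 -0.5 0;85 0 1 0 0;85 0 1 0 0;85 0 1 0 0;85 0 1 0 0;85 0 1 0 0;85 0 0 0 0"

```text
t: 40.43
tcp_pos: [0.6015, 0.1554, 0.2321]
tool_rot: [-0.037, 0.999, 0.001, 0.0]
force: [0.1, -0.3, 0.2]
finger_gap: 0.995
gripper_force: 0.0
```

```bash
python3 -c "
from h import *
st();jars();
a=cv2.cvtColor(load('scene')['pixels'],cv2.COLOR_RGB2BGR)[115:365,175:435];cv2.imwrite('pics/c8.png',cv2.resize(a,None,fx=2.4,fy=2.4,interpolation=cv2.INTER_CUBIC))"
```

```text
t 40.43 tcp [0.6015 0.1554 0.2321] tray [1.000e-04 1.864e-01] yhead 94.3 F [ 0.1 -0.3  0.2] gap 85.0 gf 0.0 q6 -1.57
jar [ 0.628 -0.164  0.109] tray [ 0.0027 -0.1343] err 0.0005
```

View pics/c8.png

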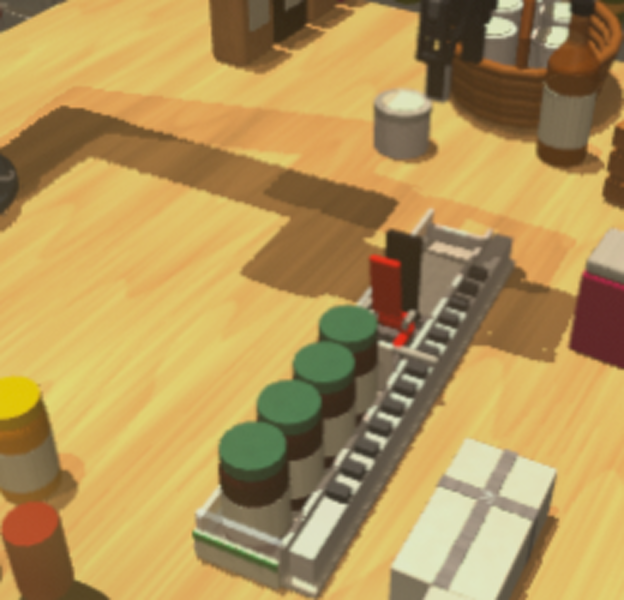

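Run:
```python
from h import *
s=load('scene');f=lambda x,y:(175+x/2.4,115+y/2.4)
for p in[(372,257),(402,262),(387,232),(420,238)]:
    print(tr(at_z(s,f(*p),.126)[0]))
hsv=cv2.cvtColor(s['pixels'],cv2.COLOR_RGB2HSV)[200:340,260:350]
a=cv2.cvtColor(s['pixels'],cv2.COLOR_RGB2BGR)[205:280,315:375];cv2.imwrite('pics/c9.png',cv2.resize(a,None,fx=8,fy=8,interpolation=cv2.INTER_CUBIC))
```

```text
[-0.0105  0.0344]
[0.0167 0.0395]
[-0.0146  0.077 ]
[0.0166 0.0817]
```

View pics/c9.png

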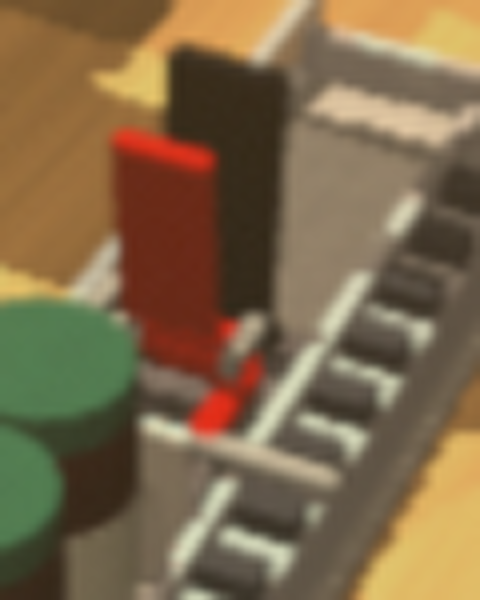

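The red–black gap is about 42 mm (lever at rest) and the pin sits between teeth. The stop moved 0.133–0.135 m, so it's in the 0.162 notch. All four jars are upright and the gripper is clear.

```bash
python3 -c "
from h import *
print(sign_off())"
```

```text
the job is handed in; nothing more can be done
None
```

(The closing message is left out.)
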